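Test two washed paint-dosing syringes and leave the clogged one

ROBOT

A 7-joint arm with a two-finger parallel gripper is mounted at the origin on the work surface. World frame = base frame: x ahead of the robot, y to its left, z up, the work surface at z = 0. Lengths are in m, angles in rad, forces in N, time in s.
With the tool pointing down it reaches from about 0.4 to 0.85 m from the base axis. Payload 4.5 kg.
Tool frame: the origin (TCP) lies on the centre line of the jaws, within the pads' length; the fingertips stand 25 mm ahead of it and the grasp point (between the pads) lies 6 mm ahead of it; z points along the fingers, x is the direction in which the jaws open and shut, and the axes are right-handed (so a half turn about z gives the same grasp; the last joint's range is limited). The gripper opens to 85 mm and grips with 20 to 120 N. Pads are 22 mm wide; open, the fingers measure 114 mm over their backs; the gripper's body (76 mm by 85 mm) begins 54 mm behind the grasp point. The pads swing forward as they close: fully open they stand 13 mm farther back than shut.
Start: joints at [1.249, 0.689, -0.195, 1.565, 0.157, 0.902, -0.215], TCP at [0.218, -0.586, 0.256] pointing down, gripper open.
Joint ranges: [-3.01, 3.01], [-0.46, 2.08], [-1.47, 1.51], [0.13, 2.56], [-1, 4.14], [0.04, 2.09], [-2.66, 2.66]. Speed limits (rad/s): [2.57, 2.57, 3.14, 3.14, 3.14, 3.14, 3.14].

INTERFACE

Orientations are given as a 3x3 rotation matrix whose columns are the frame's x, y, z axes.
In Python, from cell import arm, optics gives the robot as it stands.
- The arm moves only by the tool drive_tool, never from a script. Its argument "series" is a list of rows, each a list of 5 numbers: the shift along the world's x, y, z in m, then the turn about the world's z in degrees, then the opening, from -1 (shut) to 1 (fully open). In form: [[tx, ty, tz, twist, jaw], ...]. A call has 1 to 12 rows; each row is the pose to reach, as a shift and turn from the pose measured when the call began; what a row does not reach only later rows make up. A row lasts 1/10 s, in which the tool goes at most 50 mm and 8.59 degrees, less where a joint would pass 70% of its speed; a pose out of reach is approached as far as the arm can. A call with a gripper value outside its range is refused whole. The fingers move at their own pace and stop on an object; "grip_force" is the grip in N (left out, the last holds). Time passes only in rows, so rows that repeat a pose let the fingers close. It gives the time, the measured TCP pose, the force and the opening at its end, in the units of the state.
- arm.get_state(): the state, without advancing time (a new reading comes with each control period).
- optics.read_camera(name): name is "scene" or "top" or "wrist"; returns the picture (400x640x3 uint8, red, green, blue); there is no depth.
- optics.camera_model(name): a dict with "fov_y" (degrees; the focal length in pixels is half the picture's height over the tangent of half this angle, whatever the lens; pixels are square), "cx", "cy" (the principal point, pixels), "R" (3x3) and "t" (3): a world point X has camera coordinates R X + t. Camera axes: x right, y down, z forward; pixel columns grow to the right and rows downward; lengths in m; the calibration is good to about 2 mm. A picture is of the moment at which its call begins: read the wrist's pose just before it. camera_model takes no time and is no camera call; for the wrist camera it gives the pose at the moment of the call.
- arm.close_job(): hands the job in, once; it reports no verdict.
Trained networks look in the newest picture that a camera, given by its name, has taken for a name from the list of things; names that differ only in an ending like _2 or _b are one class to them, and where a whole thing is asked for, a point or a joint stands for the part that bears it (a point fixed in the world has none). Each returns a list of dicts, best first, with "conf" (0 to 1); they miss things now and then, are a little off and sometimes report something else, mostly with a low value. They report only what shows in the picture. A call takes as long as a camera call. They do not tell look-alikes from the thing itself.
- optics.cut_out(camera, query): "region" (400x640 bool, what is visible of it) and "location" ([row, column] in pixels, amid what is visible of it).
The state is a dict: "time": time; "qpos": joint angles; "joint_vel": joint speeds; "joint_torque": joint torques, N m; "eef_pos": TCP position; "eef_rot": TCP orientation; "contact_force": force on the tool from outside, world axes, zero at the start; "moment": the same for the moment, N m; "width": opening from 0.0 (shut) to 1.0 (fully open).
Only numpy, scipy, OpenCV 4.12 (cv2) and the standard library are available. Lean on these libraries where they do the work, as an engineer would, in place of code of your own. Each camera call takes 0.05 s, during which the arm holds its last target.

TASK

Test the two wide paint-dosing syringes by pressing each one's plunger straight down: one runs freely and must be pressed fully home. The other is clogged with dried paint part-way down: press it until it clearly begins to push back, then stop and leave it there part-way, without forcing it. Do not press the slim syringe.

Things in the scene. Friction and masses are not known exactly. Their poses are not given: they have to be found in the camera images.
- plate_a (a point): centre of the top of the grey round thumb plate (46 mm across, 7 thick) of wide syringe a; it moves with the plunger: 200 mm above the table when up, 155 when home. z is up, yaw is of no matter. White upright barrel 50 mm across, rim at 147 mm height, in a fixed stand: round wooden foot 90 mm across, two steel rods, wooden crosspiece.
- plunger_a (a joint): how far the plunger of wide syringe a is pressed, m: 0 up, 0.045 fully home; starts 0 to 0.008. A free plunger takes 3 to 4 N all the way to a hard stop at 0.045. A clogged one does so only until, between 0.016 and 0.022, it meets dried paint; from there the push grows by 1.2 N per mm. Exactly one of a and b is clogged, at random; they look alike.
- plate_b (a point): the same point on wide syringe b, which has the same sizes and looks as a: plate 46 mm across, 200 mm above the table when up, 155 when home.
- plunger_b (a joint): the same for wide syringe b: 0 up, 0.045 fully home, starts 0 to 0.008, same forces as joint plunger_a. Plungers stay where they are left, but a clogged one may creep back up a few mm when released.
- plate_slim (a point): centre of the top of the thumb plate of the slim syringe, which is not to be pressed: same kind of stand, height and material, but the barrel is only 28 mm and the plate 24 mm in diameter. Top of the plate 192 to 200 mm above the table.
Not all that is in view belongs to the job. Leave any yellow look-alike of the part that bears plate_b alone.

How it is judged:
By the outcome, as a careful person would: the job done as asked, in the order asked, and still so for the second after the job is handed in, with the robot touching nothing.
It also fails if it takes over 32 s, if anything falls off the work surface, if the arm or the gripper's body presses on something with over 40 N, if the wrist force passes 120 N, or if a joint passes its speed limit or range.

## Working session

There is one attempt and no reset: what is moved stays moved. The work goes in short steps, Python scripts to look and compute and a tool call to move; the robot and the scene stay as the last step left them, time stands still between calls to the robot, and variables do not carry over. Pictures are saved under pics/ and viewed, and the job is handed in when it is done.

Besides the shell and the picture viewer there is one more tool, called after ">>>" as name([rows], argument=value, ...), one row to a line, values as JSON. drive_tool: Moves the arm, as the interface text tells. Its arguments: {"type":"object","properties":{"series":{"type":"array"},"grip_force":{"type":"number"}},"required":["series"]}

```bash
mkdir -p pics; ls; cat > h.py <<'E'
import numpy as np, cv2
from cell import arm, optics
def snap(n,f):
    m=optics.camera_model(n); im=optics.read_camera(n)
    cv2.imwrite('pics/'+f,np.ascontiguousarray(im[:,:,::-1])); return im,m
def K(m):
    f=200/np.tan(np.radians(m['fov_y'])/2); return f
def ray(m,u,v):
    f=K(m); d=np.array(m['R']).T@np.array([(u-m['cx'])/f,(v-m['cy'])/f,1]); c=-np.array(m['R']).T@np.array(m['t']); return c,d
def atz(m,u,v,z):
    c,d=ray(m,u,v); return c+d*(z-c[2])/d[2]
def proj(m,X):
    p=np.array(m['R'])@np.array(X)+np.array(m['t']); return K(m)*p[0]/p[2]+m['cx'],K(m)*p[1]/p[2]+m['cy']
E
python3 - <<'E'
from h import *
for n in ['top','scene']:
    im,m=snap(n,n+'1.png'); print(n,m)
    for q in ['plate_a','plate_slim']:
        for d in optics.cut_out(n,q):
            ys,xs=np.nonzero(d['region']); print(q,round(d['conf'],2),d['location'],xs.min(),xs.max(),ys.min(),ys.max(),len(xs))
s=arm.get_state();print(s)
E
```

```text
pics
top {'fov_y': 51.23535617032166, 'cx': 323.33352385423336, 'cy': 205.05574844689932, 'R': array([[-0.01160418, -0.99924659,  0.0370351 ],
       [-0.98349862,  0.00471831, -0.18085409],
       [ 0.18054309, -0.03852263, -0.98281239]]), 't': array([-0.00767481,  0.57088612,  0.83823225])}
plate_a 0.94 [163.4, 192.7] 182 206 154 178 487
plate_a 0.92 [242.9, 188.3] 174 200 229 255 560
plate_a 0.82 [217.9, 316.4] 303 328 204 229 533
scene {'fov_y': 48.459337187850096, 'cx': 320.1961713338694, 'cy': 193.96116949511253, 'R': array([[-0.57360835,  0.81907066, -0.00983437],
       [ 0.51665042,  0.35244986, -0.78028933],
       [-0.63564597, -0.45266141, -0.62534138]]), 't': array([ 0.3215856 , -0.17180469,  1.20766492])}
plate_a 0.93 [166.5, 333.9] 322 349 156 190 638
plate_a 0.77 [258.1, 431.6] 416 450 241 281 965
plate_a 0.63 [201.0, 471.9] 458 488 187 225 825
plate_slim 0.79 [143.6, 209.6] 200 213 133 159 225
{'time': 0.3, 'qpos': array([ 1.24879198,  0.68942813, -0.19457106,  1.56564934,  0.15729516,
        0.90247314, -0.21512282]), 'joint_vel': array([ 7.70873596e-05, -2.72938014e-03,  5.90377449e-04, -4.48715708e-03,
        5.77156372e-04,  1.73049544e-04,  5.94920537e-05]), 'joint_torque': array([ 1.86095189e-03, -5.39015043e+01, -1.26414254e+00, -1.58517873e+01,
        9.58010234e-03,  5.98897721e-03,  4.92972958e-05]), 'eef_pos': array([ 0.21765534, -0.58568186,  0.2560177 ]), 'eef_rot': array([[ 3.48360482e-01, -9.37360616e-01, -2.24293698e-04],
       [-9.37360468e-01, -3.48360553e-01,  5.26658982e-04],
       [-5.71804464e-04,  2.67768696e-05, -9.99999836e-01]]), 'contact_force': array([0.36257051, 0.42221021, 0.32073738]), 'moment': array([-0.04623589,  0.00633677, -0.01182169]), 'width': 1.000745903936808}
```

View pics/top1.png

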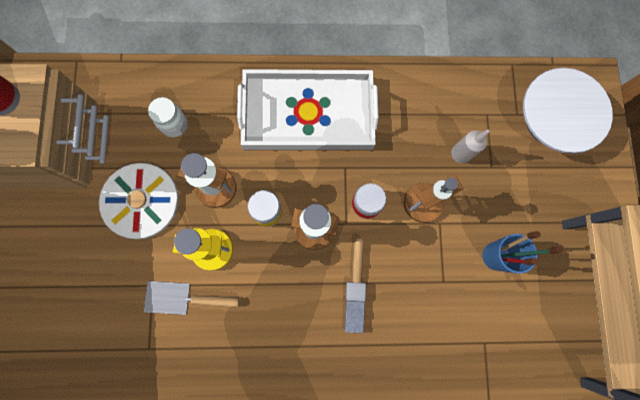

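View pics/scene1.png

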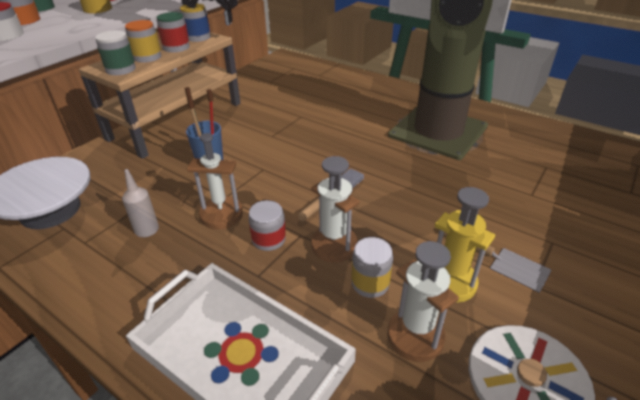

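The top view shows white wide plates at px (193,163) and (316,218). The yellow look-alike is at (188,243) and the slim one at (453,185). In the scene view the white plates are at (433,258) and (334,166). Next I triangulate.

```bash
python3 - <<'E'
from h import *
from scipy.optimize import least_squares
mt=optics.camera_model('top');ms=optics.camera_model('scene')
# centroids of masks
for nm,t,s in [('P',(192.7,163.4),(433,256)),('Q',(316.4,217.9),(334.5,164.5))]:
    r=least_squares(lambda X:np.r_[np.array(proj(mt,X))-t,np.array(proj(ms,X))-s],[.5,0,.19])
    print(nm,r.x.round(4),r.fun.round(2),[atz(mt,*t,z)[:2].round(4) for z in(.196,.19)])
print('slim',atz(mt,453,184,.19).round(3),'yel',atz(mt,188.3,242,.19).round(3))
for n,p in [('can1',(264,206)),('can2',(369,200))]: print(n,atz(mt,*p,.09).round(3))
E
python3 - <<'E'
import cv2
im=cv2.imread('pics/top1.png')[130:280,150:350]; cv2.imwrite('pics/top1c.png',cv2.resize(im,None,fx=4,fy=4,interpolation=2))
im=cv2.imread('pics/scene1.png')[140:300,300:500]; cv2.imwrite('pics/sc1c.png',cv2.resize(im,None,fx=3.7,fy=3.7,interpolation=2))
E
```

```text
P [0.6232 0.2287 0.1904] [ 0.03 -0.01  0.02  0.  ] [array([0.6216, 0.2271]), array([0.6233, 0.2288])]
Q [0.5221 0.0054 0.1919] [ 0.2  -0.12  0.22  0.03] [array([0.5213, 0.0058]), array([0.5222, 0.0057])]
slim [ 0.584 -0.246  0.19 ] yel [0.481 0.23  0.19 ]
can1 [0.562 0.11  0.09 ]
can2 [ 0.574 -0.105  0.09 ]
```

View pics/top1c.png

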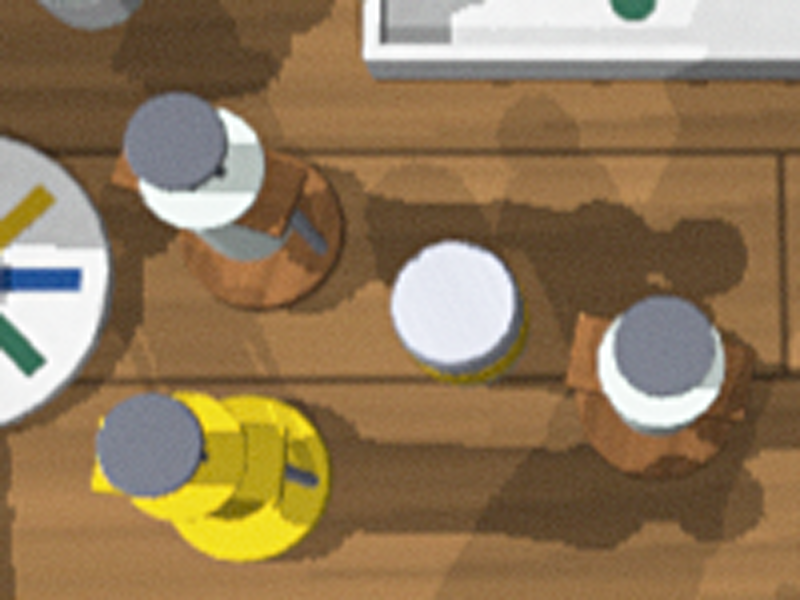

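View pics/sc1c.png

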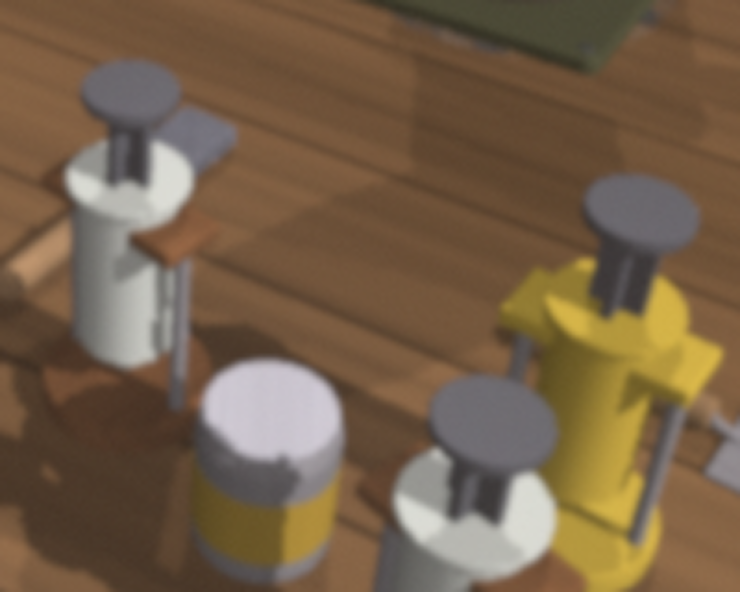

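```bash
python3 - <<'E'
from h import *
mt=optics.camera_model('top');ms=optics.camera_model('scene')
print([np.round(proj(m,X)) for m in(mt,ms) for X in([0,0,0],[.218,-.586,.256])])
for u,v in[(193.7,165.4),(316,216.5)]:print(atz(mt,u,v,.191).round(4))
print('shelf',[atz(mt,u,v,.2).round(3) for u,v in[(590,210),(610,385),(570,222)]],'brush',atz(mt,560,250,.15))
snap('wrist','w1.png')
E
```

```text
[array([320., 489.]), array([699., 403.]), array([439., 131.]), array([212.,  18.])]
[0.6193 0.2266 0.191 ]
[0.5246 0.0064 0.191 ]
shelf [array([ 0.532, -0.491,  0.2  ]), array([ 0.233, -0.486,  0.2  ]), array([ 0.51 , -0.451,  0.2  ])] brush [ 0.46389464 -0.45733625  0.15      ]
```

View pics/w1.png

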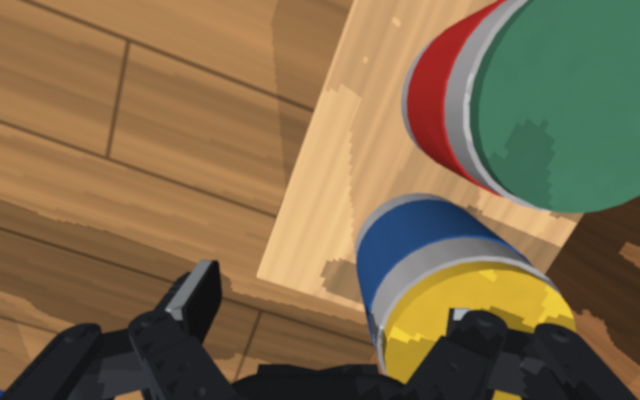

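The wrist view shows the jaws just above shelf paint cans, so I go straight up first and then across with the fingers shutting.

>>> drive_tool([
  [0,0,0.05,0,1],
  [0,0,0.1,0,1],
  [0.02,0.04,0.11,0,1],
  [0.04,0.08,0.11,0,1],
  [0.06,0.12,0.11,0,0],
  [0.08,0.16,0.11,0,-1],
  [0.1,0.2,0.11,0,-1],
  [0.12,0.24,0.11,0,-1],
  [0.14,0.28,0.11,0,-1],
  [0.16,0.32,0.11,0,-1],
  [0.18,0.36,0.11,0,-1],
  [0.2,0.4,0.11,0,-1],
], grip_force=40)

```text
time: 1.55
eef_pos: [0.4182, -0.1841, 0.3664]
eef_rot: [[0.348, -0.937, 0.0], [-0.937, -0.348, -0.0], [0.0, -0.0, -1.0]]
contact_force: [1.1, 0.1, 0.4]
width: -0.0
```

>>> drive_tool([
  [0.02,0.04,0,0,-1],
  [0.04,0.08,0,0,-1],
  [0.06,0.12,-0.02,0,-1],
  [0.085,0.155,-0.04,0,-1],
  [0.105,0.19,-0.07,0,-1],
  [0.105,0.19,-0.11,0,-1],
  [0.105,0.19,-0.11,0,-1],
  [0.105,0.19,-0.11,0,-1],
])

```text
time: 2.35
eef_pos: [0.5228, 0.005, 0.2566]
eef_rot: [[0.347, -0.938, -0.001], [-0.938, -0.347, -0.001], [0.001, 0.001, -1.0]]
contact_force: [-0.6, -0.0, 1.0]
width: 0.0
```

```bash
python3 - <<'E'
from h import *
s=arm.get_state();print(s['eef_pos'],s['contact_force'],s['time'])
snap('scene','sc2.png');snap('top','t2.png');im,m=snap('wrist','w2.png')
print(proj(m,s['eef_pos']+[0,0,-.025]),proj(m,[.5225,.006,.191]))
a=cv2.imread('pics/sc2.png')[60:260,230:430]; b=cv2.imread('pics/w2.png')
cv2.imwrite('pics/c2.png',np.hstack([cv2.resize(a,(400,400)),cv2.resize(b,(400,250)).copy() if 0 else cv2.copyMakeBorder(cv2.resize(b,(400,250)),0,150,0,0,0)]))
E
```

```text
[0.52276674 0.00503769 0.25660255] [-0.59894622 -0.04912015  1.03234353] 2.35
(np.float64(316.3601520379752), np.float64(265.59432757176086)) (np.float64(314.79685548353314), np.float64(232.6238359022673))
```

View pics/c2.png

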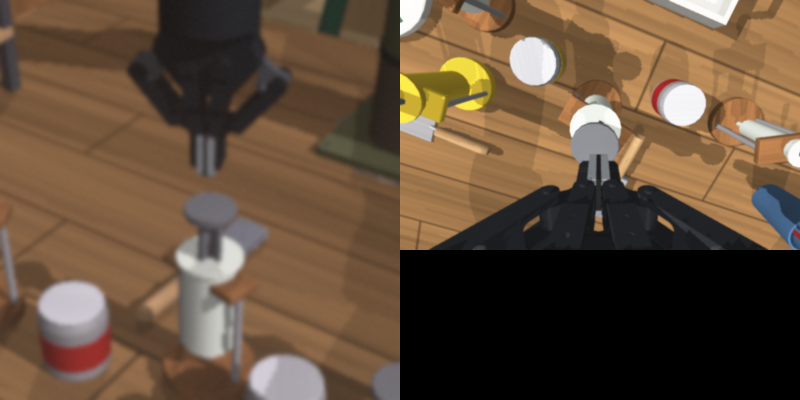

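The scene view shows the shut fingertips centred above the first white plate, and the wrist view shows the plate centre at about px (312,229), close to where I predicted. Going down now.

>>> drive_tool([
  [0,0,-0.015,0,-1],
  [0,0,-0.03,0,-1],
  [0,0,-0.034,0,-1],
  [0,0,-0.036,0,-1],
  [0,0,-0.038,0,-1],
])

```text
time: 3.0
eef_pos: [0.5248, 0.0045, 0.2215]
eef_rot: [[0.346, -0.938, 0.006], [-0.938, -0.346, -0.001], [0.003, -0.005, -1.0]]
contact_force: [0.2, -0.4, 2.0]
width: -0.003
```

>>> drive_tool([
  [0,0,-0.002,0,-1],
  [0,0,-0.004,0,-1],
  [0,0,-0.005,0,-1],
])

```text
time: 3.3
eef_pos: [0.5248, 0.0045, 0.2167]
eef_rot: [[0.345, -0.938, 0.006], [-0.938, -0.345, -0.001], [0.003, -0.006, -1.0]]
contact_force: [-0.1, -0.4, 3.1]
width: -0.003
```

>>> drive_tool([
  [0,0,-0.002,0,-1],
  [0,0,-0.004,0,-1],
  [0,0,-0.004,0,-1],
])

```text
time: 3.6
eef_pos: [0.5249, 0.0045, 0.2123]
eef_rot: [[0.346, -0.938, 0.006], [-0.938, -0.346, -0.001], [0.003, -0.006, -1.0]]
contact_force: [-0.2, -0.2, 0.8]
width: 0.002
```

>>> drive_tool([
  [0,0,-0.001,0,-1],
  [0,0,-0.002,0,-1],
  [0,0,-0.002,0,-1],
])

```text
time: 3.9
eef_pos: [0.525, 0.0046, 0.2102]
eef_rot: [[0.346, -0.938, 0.007], [-0.938, -0.346, -0.0], [0.003, -0.006, -1.0]]
contact_force: [-0.7, -0.4, 1.4]
width: -0.002
```

```bash
python3 - <<'E'
from h import *
F=[]
for i in range(3):
    optics.read_camera('scene');s=arm.get_state();F.append(s['contact_force'][2])
print(F,s['eef_pos'])
snap('scene','sc3.png')
a=cv2.imread('pics/sc3.png')[60:260,230:430];cv2.imwrite('pics/c3.png',cv2.resize(a,(600,600)))
E
```

```text
[np.float64(-0.2863113888198567), np.float64(0.8895348717432403), np.float64(0.028401334007083674)] [0.52501386 0.00458585 0.21023477]
```

View pics/c3.png

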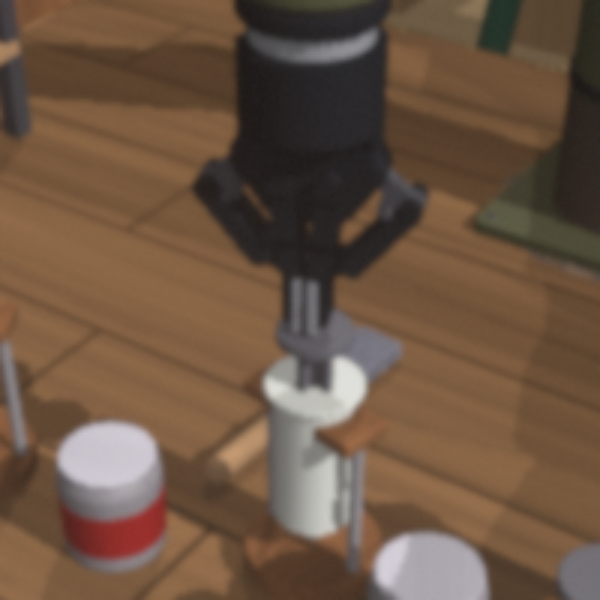

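Contact is made: the plate is visibly being pressed, at about 15 mm. Now finer steps with a force reading at each.

>>> drive_tool([
  [0,0,-0.001,0,-1],
  [0,0,-0.002,0,-1],
])

```text
time: 4.3
eef_pos: [0.5251, 0.0046, 0.2084]
eef_rot: [[0.346, -0.938, 0.007], [-0.938, -0.346, -0.0], [0.003, -0.006, -1.0]]
contact_force: [-1.6, -0.3, 3.2]
width: 0.004
```

>>> drive_tool([
  [0,0,-0.001,0,-1],
  [0,0,-0.002,0,-1],
])

```text
time: 4.5
eef_pos: [0.5251, 0.0046, 0.2063]
eef_rot: [[0.346, -0.938, 0.007], [-0.938, -0.346, -0.0], [0.003, -0.006, -1.0]]
contact_force: [-1.2, 0.8, 2.4]
width: 0.003
```

>>> drive_tool([
  [0,0,-0.001,0,-1],
  [0,0,-0.002,0,-1],
])

```text
time: 4.7
eef_pos: [0.5251, 0.0046, 0.2043]
eef_rot: [[0.346, -0.938, 0.007], [-0.938, -0.346, -0.0], [0.003, -0.006, -1.0]]
contact_force: [-1.1, -0.6, 2.9]
width: 0.002
```

>>> drive_tool([
  [0,0,-0.001,0,-1],
  [0,0,-0.002,0,-1],
])

```text
time: 4.9
eef_pos: [0.5251, 0.0046, 0.2022]
eef_rot: [[0.346, -0.938, 0.007], [-0.938, -0.346, -0.0], [0.003, -0.006, -1.0]]
contact_force: [-0.7, -0.6, 1.8]
width: -0.003
```

>>> drive_tool([
  [0,0,-0.001,0,-1],
  [0,0,-0.002,0,-1],
])

```text
time: 5.1
eef_pos: [0.5251, 0.0046, 0.2001]
eef_rot: [[0.346, -0.938, 0.007], [-0.938, -0.346, -0.0], [0.003, -0.006, -1.0]]
contact_force: [-0.3, 0.1, 3.0]
width: 0.001
```

>>> drive_tool([
  [0,0,-0.001,0,-1],
  [0,0,-0.002,0,-1],
])

```text
time: 5.3
eef_pos: [0.5251, 0.0046, 0.198]
eef_rot: [[0.346, -0.938, 0.007], [-0.938, -0.346, -0.0], [0.003, -0.006, -1.0]]
contact_force: [-0.7, 0.3, 2.7]
width: 0.005
```

>>> drive_tool([
  [0,0,-0.001,0,-1],
  [0,0,-0.002,0,-1],
])

```text
time: 5.5
eef_pos: [0.5251, 0.0046, 0.1959]
eef_rot: [[0.346, -0.938, 0.007], [-0.938, -0.346, -0.0], [0.003, -0.006, -1.0]]
contact_force: [-0.6, -0.3, 2.4]
width: -0.004
```

This one is clearly free: about 2.7 N at roughly 29 mm. Pressing it home.

>>> drive_tool([
  [0,0,-0.003,0,-1],
  [0,0,-0.006,0,-1],
  [0,0,-0.009,0,-1],
  [0,0,-0.012,0,-1],
  [0,0,-0.014,0,-1],
])

```text
time: 6.0
eef_pos: [0.5251, 0.0046, 0.1815]
eef_rot: [[0.346, -0.938, 0.007], [-0.938, -0.346, -0.0], [0.003, -0.006, -1.0]]
contact_force: [-0.5, -0.3, 3.0]
width: 0.004
```

>>> drive_tool([
  [0,0,-0.001,0,-1],
  [0,0,-0.002,0,-1],
  [0,0,-0.002,0,-1],
])

```text
time: 6.3
eef_pos: [0.5251, 0.0046, 0.1801]
eef_rot: [[0.346, -0.938, 0.007], [-0.938, -0.346, -0.001], [0.003, -0.006, -1.0]]
contact_force: [-1.8, -0.2, 7.0]
width: 0.001
```

Reaching the hard stop at 0.1800, as expected. One more mm to confirm it.

>>> drive_tool([
  [0,0,-0.001,0,-1],
  [0,0,-0.002,0,-1],
  [0,0,-0.002,0,-1],
])

```text
time: 6.6
eef_pos: [0.5252, 0.0046, 0.1799]
eef_rot: [[0.346, -0.938, 0.008], [-0.938, -0.346, -0.001], [0.004, -0.007, -1.0]]
contact_force: [-4.4, -0.8, 19.8]
width: -0.0
```

Hard stop confirmed at 20 N. Retreating up and across to the second white syringe.

>>> drive_tool([
  [0,0,0.03,0,-1],
  [0,0,0.08,0,-1],
  [0,0,0.08,0,-1],
  [0.02,0.045,0.08,0,-1],
  [0.04,0.09,0.08,0,-1],
  [0.06,0.135,0.08,0,-1],
  [0.08,0.18,0.08,0,-1],
  [0.096,0.223,0.08,0,-1],
  [0.096,0.223,0.08,0,-1],
  [0.096,0.223,0.08,0,-1],
  [0.096,0.223,0.08,0,-1],
])

```text
time: 7.7
eef_pos: [0.6211, 0.2256, 0.2592]
eef_rot: [[0.344, -0.939, 0.007], [-0.939, -0.344, -0.003], [0.006, -0.006, -1.0]]
contact_force: [-0.2, 0.1, -0.3]
width: -0.001
```

```bash
python3 - <<'E'
from h import *
s=arm.get_state();print(s['eef_pos'],s['contact_force'],s['time'])
snap('scene','sc4.png');im,m=snap('wrist','w4.png')
print(proj(m,[.621,.228,.191]))
for d in optics.cut_out('wrist','plate_a'):
    ys,xs=np.nonzero(d['region']); print(d['conf'],d['location'],xs.min(),xs.max(),ys.min(),ys.max())
a=cv2.imread('pics/sc4.png')[60:340,300:500]; b=cv2.imread('pics/w4.png')
cv2.imwrite('pics/c4.png',np.hstack([cv2.resize(a,(286,400)),cv2.resize(b,(500,400))]))
E
```

```text
[0.62109409 0.22560461 0.25923965] [-0.23859846  0.0867306  -0.30717255] 7.7
(np.float64(312.71679528393116), np.float64(229.42168134152985))
0.88 [226.9, 306.8] 274 349 195 259
```

View pics/c4.png

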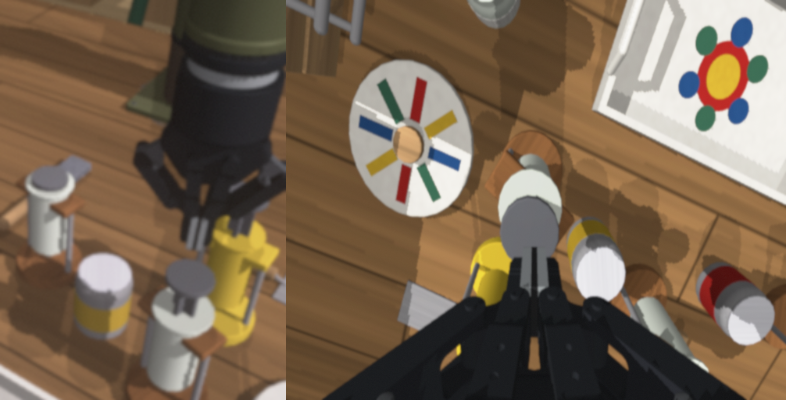

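The scene shows the first plate down at the rim and the tool above the second white plate, not the yellow one. The wrist plate centre, about px (311,228), matches the prediction.

>>> drive_tool([
  [0,0.002,-0.015,0,-1],
  [0,0.002,-0.03,0,-1],
  [0,0.002,-0.036,0,-1],
  [0,0.002,-0.038,0,-1],
  [0,0.002,-0.04,0,-1],
  [0,0.002,-0.042,0,-1],
])

```text
time: 8.45
eef_pos: [0.6218, 0.2276, 0.2186]
eef_rot: [[0.343, -0.939, 0.01], [-0.939, -0.343, -0.002], [0.005, -0.008, -1.0]]
contact_force: [-0.8, -0.8, 0.5]
width: 0.002
```

>>> drive_tool([
  [0,0,-0.001,0,-1],
  [0,0,-0.002,0,-1],
])

```text
time: 8.65
eef_pos: [0.6218, 0.2276, 0.2172]
eef_rot: [[0.343, -0.939, 0.01], [-0.939, -0.343, -0.002], [0.005, -0.009, -1.0]]
contact_force: [-1.1, 0.0, 3.3]
width: 0.002
```

>>> drive_tool([
  [0,0,-0.001,0,-1],
  [0,0,-0.002,0,-1],
])

```text
time: 8.85
eef_pos: [0.6218, 0.2276, 0.2155]
eef_rot: [[0.343, -0.939, 0.01], [-0.939, -0.343, -0.002], [0.005, -0.009, -1.0]]
contact_force: [-1.0, -1.4, 2.9]
width: -0.0
```

>>> drive_tool([
  [0,0,-0.001,0,-1],
  [0,0,-0.002,0,-1],
])

```text
time: 9.05
eef_pos: [0.6218, 0.2276, 0.2135]
eef_rot: [[0.343, -0.939, 0.01], [-0.939, -0.343, -0.002], [0.005, -0.009, -1.0]]
contact_force: [-1.0, -1.2, 1.8]
width: 0.003
```

>>> drive_tool([
  [0,0,-0.001,0,-1],
  [0,0,-0.002,0,-1],
  [0,0,-0.003,0,-1],
  [0,0,-0.004,0,-1],
])

```text
time: 9.45
eef_pos: [0.6218, 0.2276, 0.2094]
eef_rot: [[0.343, -0.939, 0.01], [-0.939, -0.343, -0.002], [0.005, -0.009, -1.0]]
contact_force: [-1.1, -0.6, 2.4]
width: -0.0
```

>>> drive_tool([
  [0,0,-0.001,0,-1],
  [0,0,-0.002,0,-1],
])

```text
time: 9.65
eef_pos: [0.6218, 0.2276, 0.2073]
eef_rot: [[0.343, -0.939, 0.01], [-0.939, -0.343, -0.002], [0.005, -0.009, -1.0]]
contact_force: [-0.3, -0.2, 2.3]
width: 0.003
```

>>> drive_tool([
  [0,0,-0.001,0,-1],
  [0,0,-0.002,0,-1],
])

```text
time: 9.85
eef_pos: [0.6218, 0.2276, 0.2052]
eef_rot: [[0.343, -0.939, 0.01], [-0.939, -0.343, -0.002], [0.005, -0.009, -1.0]]
contact_force: [-0.9, 0.0, 2.5]
width: -0.003
```

>>> drive_tool([
  [0,0,-0.001,0,-1],
  [0,0,-0.0015,0,-1],
])

```text
time: 10.05
eef_pos: [0.6218, 0.2276, 0.2037]
eef_rot: [[0.343, -0.939, 0.01], [-0.939, -0.343, -0.002], [0.005, -0.009, -1.0]]
contact_force: [-2.1, -1.5, 3.5]
width: 0.0
```

>>> drive_tool([
  [0,0,-0.001,0,-1],
])

```text
time: 10.15
eef_pos: [0.6218, 0.2277, 0.2029]
eef_rot: [[0.343, -0.939, 0.01], [-0.939, -0.343, -0.002], [0.005, -0.009, -1.0]]
contact_force: [-1.7, -1.0, 4.2]
width: 0.002
```

>>> drive_tool([
  [0,0,-0.001,0,-1],
])

```text
time: 10.25
eef_pos: [0.6218, 0.2277, 0.2022]
eef_rot: [[0.343, -0.939, 0.01], [-0.939, -0.343, -0.002], [0.005, -0.009, -1.0]]
contact_force: [-1.7, -1.3, 5.6]
width: -0.0
```

>>> drive_tool([
  [0,0,-0.001,0,-1],
])

```text
time: 10.35
eef_pos: [0.6218, 0.2276, 0.2015]
eef_rot: [[0.343, -0.939, 0.011], [-0.939, -0.343, -0.002], [0.005, -0.009, -1.0]]
contact_force: [-2.3, -0.5, 5.9]
width: 0.0
```

>>> drive_tool([
  [0,0,-0.001,0,-1],
  [0,0,-0.001,0,-1],
])

```text
time: 10.55
eef_pos: [0.6218, 0.2276, 0.2009]
eef_rot: [[0.343, -0.939, 0.011], [-0.939, -0.343, -0.002], [0.005, -0.01, -1.0]]
contact_force: [-1.5, -1.1, 6.5]
width: 0.002
```

The push has clearly grown, from about 2.5 N to 6.5 N over the last 3 to 4 mm. That is the clog, so I stop here and retreat straight up.

>>> drive_tool([
  [0,0,0.01,0,-1],
  [0,0,0.04,0,-1],
  [0,0,0.09,0,-1],
  [0,0,0.12,0,-1],
  [-0.04,-0.03,0.13,0,-1],
  [-0.08,-0.05,0.13,0,-1],
  [-0.12,-0.06,0.13,0,-1],
  [-0.14,-0.06,0.13,0,-1],
  [-0.14,-0.06,0.13,0,-1],
])

```text
time: 11.45
eef_pos: [0.4794, 0.1676, 0.3317]
eef_rot: [[0.344, -0.939, 0.01], [-0.939, -0.345, -0.002], [0.005, -0.009, -1.0]]
contact_force: [0.6, 1.0, 0.4]
width: 0.0
```

```bash
python3 - <<'E'
from h import *
s=arm.get_state();print(s['eef_pos'],s['contact_force'],s['time'])
im,m=snap('scene','sc5.png')
for X in([.6215,.228,.178],[.6215,.228,.155],[.524,.005,.155]): print(np.round(proj(m,X),1))
for d in optics.cut_out('scene','plate_a'):
    ys,xs=np.nonzero(d['region']); print(d['conf'],d['location'],xs.min(),xs.max(),ys.min(),ys.max())
a=cv2.imread('pics/sc5.png')[120:360,260:500]
cv2.imwrite('pics/c5.png',cv2.resize(a,(600,600)))
E
```

```text
[0.47937727 0.16758433 0.33172509] [0.58186721 0.95904135 0.37545433] 11.45
[431.7 261.4]
[429.3 272.8]
[333.7 182.3]
0.78 [263.3, 430.1] 414 449 249 280
0.65 [200.8, 470.7] 458 487 187 224
0.56 [183.5, 334.7] 323 347 177 193
```

View pics/c5.png

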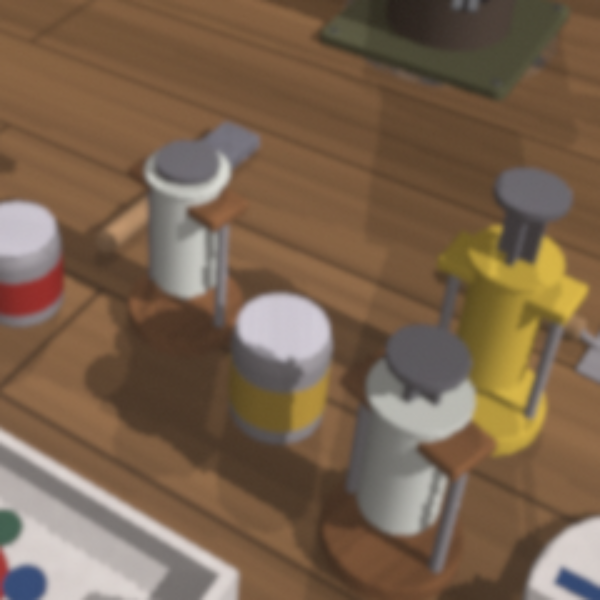

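The first plate sits at the rim, at scene px (335,184). The second stands part-way, at about px (431,262), which is roughly 178 mm high. The yellow one is untouched and the tool is clear, so I hand in.

```bash
python3 -c "
from cell import arm
print(arm.close_job())"
```

```text
the job is handed in; nothing more can be done
None
```

Both wide syringes are tested and the job was handed in at about 11.5 s of the allowed 32 s; no verdict was reported.

- **Free syringe:** the white one near (0.52, 0.01) took about 2–3 N all the way. It reached a hard stop at a plate height of about 155 mm, confirmed at 20 N, and in the last picture its plate is still down at the rim.
- **Clogged syringe:** the white one near (0.62, 0.23) began to push back at about 21 mm. The push grew from about 2.5 N to 6.5 N. I stopped at about 24 mm and left it. The last picture puts its plate at roughly 178 mm, so it may have crept back a millimetre or two, within what the task allows for.
- **Not touched:** I never went to the slim syringe or the yellow look-alike. The yellow one is unchanged in the last picture; the slim one was outside the cropped view I looked at, so I did not check it at the end.

The force readings are noisy by about 0.5–1 N and came out a little below the stated 3–4 N, but both the clog's growing push and the hard stop were clear.

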